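# Tuck the flashing under the lapped slate and hold it down

## Task

Swing the carton's top flap wide open, lift the aluminium flashing out by its standing seam and slide its long edge at least 20 mm under the middle slate of the roof sample board, centred and square to the slate's edge, without lifting the slate. Then press the flashing down firmly so that it lies flat on the board, and finish like that: keep holding it pressed down, do not let go. Leave the marker pen beside the board alone.

Things in the scene. Friction and masses are not known exactly. Their poses are not given: they have to be found in the camera images.
- carton: open cardboard carton fixed to the bench, 120 (x) x 148 (y) x 46 mm high, walls and floor 4 mm; origin at the centre of its underside, z up; the near flap is folded down outside; its far wall (+x side) carries the top flap
- flap (a joint): carton's top flap, 86 (x) x 148 x 4 mm, hinged along y on the far wall's top (carton frame x = +58, z = 49 mm). 0 = shut, grows as its near free edge swings up and over to the far side; 1.57 upright, 2.8 stop (laid back outside). Starts ajar (0.6 to 1.0); a stiff crease (0.02 N m) keeps it where left; opens by pushing its free edge or underside to the carton's +x
- flashing: loose aluminium flashing, about 0.15 kg, starts flat in the carton, axes along the carton's: sheet 100 (x) x 120 (y) x 4 mm with an upright standing seam along y, 8 mm thick (rolled top bead 10 mm, look only), top 37 mm above the underside. Origin on the underside below the seam's middle. Short side reaches to x = -34 mm, long side to x = +66 mm: the edge to tuck in
- flashing_edge (a point): middle of the flashing's long-side edge, on its underside (flashing frame x = +66 mm, z = 0)
- roof_board: plywood roof sample board, fixed, 280 (x -150 to +130) x 250 (y) x 18 mm; origin on its underside. Bare for x < 0; beyond, three grey slates 6 mm thick, near edges at x = 0, undersides 9 mm above the board's top; a head course laps their far ends (top 41 mm). Under the slates it is free to x = 70 mm (batten) and y = -105 to 105 mm (packers)
- lap_edge (a point): point on the board's top surface straight below the middle of the near edge of the middle slate (board frame x = 0, y = 0, z = 18 mm); axes as the board's: x points in under the slate
- shingle (a joint): tilt of the middle slate (90 deep x 152 wide x 6 mm, 0.25 kg) about its far edge, 90 mm behind its near edge: 0 = lying down, grows as its near edge is lifted; falls back by itself
- marker_pen: bystander: white and black marker pen lying on the bench between carton and board, 135 mm long, 17 mm thick, origin at the centre of its underside

How it is judged:
On the way, in this order (a step that is already met when the one before it is completed fails the run):
1. the carton's flap is swung wide open (past 1.9 rad) (value of joint flap above 1.9 rad), for 0.2 s.
2. the flashing is lifted clear of the carton in the gripper (z of flashing in the frame of carton above 0.05 m and contact force between the fingers and flashing above 0.5 N), for 0.2 s.
3. the flashing's long edge is at least 18 mm in under the middle slate (x of flashing_edge in the frame of lap_edge above 0.018 m and z of flashing_edge in the frame of lap_edge below 0.008 m and y of flashing_edge in the frame of lap_edge between -0.03 and 0.03 m), for 0.2 s.
At the end, for the whole second after the job is handed in: Long edge 18 mm or more under the middle slate, within 20 mm of its middle, square within 0.1 rad; flashing flat (tilt < 0.04 rad, edge < 3 mm off the board), still, touched by the fingers (> 2 N), pressed on the board (> 4 N); slate down (< 0.02 rad); flap open (> 1.9 rad) (x of flashing_edge in the frame of lap_edge above 0.018 m and y of flashing_edge in the frame of lap_edge between -0.02 and 0.02 m and z of flashing_edge in the frame of lap_edge below 0.003 m and angle between the x axis of flashing and the x axis of roof_board, either way round below 0.1 rad and angle between flashing's own z axis and vertical below 0.04 rad and contact force between flashing and roof_board above 4 N and contact force between the fingers and flashing above 2 N and linear speed of flashing below 0.02 m/s and value of joint shingle below 0.02 rad and value of joint flap above 1.9 rad); the arm keeps its last pose, push and grip.
It fails at once if the middle slate is lifted (near edge more than about 5 mm) (value of joint shingle above 0.06 rad).
It fails at once if the marker pen is disturbed (moved over 30 mm) (distance of marker_pen from where it was at the start of the episode above 0.03 m).
It also fails if it takes over 59 s, if anything falls off the work surface, if the arm or the gripper's body presses on something with over 40 N, if the wrist force passes 120 N, or if a joint passes its speed limit or range.

## Robot

A 6-joint arm with a two-finger parallel gripper is mounted at the origin on a cart in front of the work surface, level with it; the furniture and walls round the work are solid. World frame = base frame: x ahead of the robot, y to its left, z up, the work surface at z = 0. Lengths are in m, angles in rad, forces in N, time in s.
With the tool pointing down it reaches from about 0.4 to 0.825 m from the base axis. Payload 7 kg.
Tool frame: the origin (TCP) lies at the very end of the fingers, on their centre line; the grasp point (between the pads) lies 19 mm behind it (tcp_to_grasp is the distance from the TCP to the grasp point, in m); x points along the fingers, z is the direction in which the jaws open and shut, and the axes are right-handed (so a half turn about x gives the same grasp; the last joint's range is limited). The gripper opens to 88 mm and grips with 3 to 60 N. Pads are 19 mm wide; open, the fingers measure 130 mm over their backs; the gripper's body (78 mm by 193 mm) begins 47 mm behind the grasp point.
Start: joints at [-0.854, 0.359, 0.012, 0, -1.224, -0.288], TCP at [0.281, -0.614, 0.227] pointing down, gripper open.
Joint ranges: [-3.07, 3.07], [-1.43, 2.12], [-1.02, 1.25], [-3.03, 1.67], [-3.05, -0], [-3.03, 3.03]. Speed limits (rad/s): [2.39, 2.39, 3.01, 3.14, 3.14, 3.14].

## Interface

Orientations are given as [roll, pitch, yaw] about the fixed x, y, z axes, in that order (R = Rz(yaw) Ry(pitch) Rx(roll)).
In Python, from station import get_state, grab_frame, job_done, tcp_to_grasp gives the robot as it stands. The module is installed in compiled form; this text tells all that it offers.
- The arm moves only by the shell command python3 -m crank 'ROWS' [FORCE]. ROWS is JSON, a list of rows, each a list of 7 numbers: the shift along the tool's x, y, z in m, then the turn, a rotation vector about the tool's x, y, z in rad, then the opening, from 0 (shut) to 1 (fully open). In form: [[x, y, z, wx, wy, wz, fingers], ...]. A call has 1 to 10 rows; each row is the pose to reach, as a shift and turn from the pose commanded when the call began, along the tool's axes at that moment; what a row does not reach only later rows make up. A row lasts 1/8 s, in which the tool goes at most 62.5 mm and 10.7 degrees, less where a joint would pass 70% of its speed; a pose out of reach is approached as far as the arm can. A call with a gripper value outside its range is refused whole. The fingers move at their own pace and stop on an object; FORCE is the grip in N (left out, the last holds). Time passes only in rows, so rows that repeat a pose let the fingers close. It gives the time, the measured TCP pose, the force and the opening at its end, in the units of the state.
- get_state(): the state, without advancing time (a new reading comes with each control period).
- grab_frame(name): name is "scene" or "top"; returns a dict with "pixels" (420x560x3 uint8, red, green, blue), "vfov" (degrees; the focal length in pixels is half the picture's height over the tangent of half this angle, whatever the lens; pixels are square), "cx", "cy" (the principal point, pixels), "extrinsics" (4x4, takes a point from world to camera coordinates). Camera axes: x right, y up, looking along -z (the intrinsics and any distortion apply to the point x, -y, -z); pixel columns grow to the right and rows downward; lengths in m; the calibration is good to about 2 mm. A picture is of the moment at which its call begins. There is no depth.
- job_done(): hands the job in, once; it reports no verdict.
The state is a dict: "t": time; "q": joint angles; "qd": joint speeds; "joint_efforts": joint torques, N m; "eef_pos": TCP position; "ee_rot": TCP orientation; "force": force on the tool from outside, world axes, zero at the start; "moment": the same for the moment, N m; "width": finger opening in m.
Only numpy, scipy, OpenCV 4.12 (cv2) and the standard library are available. Lean on these libraries where they do the work, as an engineer would, in place of code of your own. Each camera call takes 0.05 s, during which the arm holds its last target.

## Working session

There is one attempt and no reset: what is moved stays moved. The work goes in short steps, Python scripts to look and compute and a shell command to move; the robot and the scene stay as the last step left them, time stands still between calls to the robot, and variables do not carry over. Pictures are saved under pics/ and viewed, and the job is handed in when it is done.

```bash
ls; mkdir -p pics; python3 - <<'E'
from station import *
import cv2
s=get_state()
for k,v in s.items(): print(k,v)
print(tcp_to_grasp if not callable(tcp_to_grasp) else tcp_to_grasp())
for n in("scene","top"):
    f=grab_frame(n); cv2.imwrite(f"pics/{n}0.png",f["pixels"][:,:,::-1]); print(n,{k:v for k,v in f.items() if k!="pixels"})
E
```

```text
pics
t 0.0
q [-8.53903066e-01  3.59392522e-01  1.10410530e-02 -3.39317141e-04
 -1.22407851e+00 -2.88091079e-01]
qd [ 0.00078142 -0.00063849  0.00286524 -0.00042702 -0.00063789  0.00038403]
joint_efforts [ 2.41201858e-03 -5.82713914e+01  2.93052810e+01  6.99740499e+00
  6.75927935e-03 -1.61017288e-04]
eef_pos [ 0.28041458 -0.61345805  0.22561323]
ee_rot [0.0952889  1.56913182 2.09477184]
force [ 0.40836115 -0.51715074 -1.00658555]
moment [ 0.00253737 -0.07542501  0.05161165]
width 0.08787818970352745
0.0188
scene {'vfov': 52.90802966986366, 'cx': 270.4434321087315, 'cy': 205.37876400318007, 'extrinsics': array([[ 0.50347107, -0.8637996 ,  0.01916073, -0.40635178],
       [ 0.46585943,  0.29007237,  0.83596233, -0.2921499 ],
       [-0.72766192, -0.41195664,  0.54845224, -0.51343552],
       [ 0.        ,  0.        ,  0.        ,  1.        ]])}
top {'vfov': 56.44964153985973, 'cx': 281.00901942375555, 'cy': 206.39760574292814, 'extrinsics': array([[-0.02417143, -0.99966648,  0.00909223, -0.11890729],
       [ 0.99518225, -0.0231966 ,  0.09525865, -0.62138189],
       [-0.09501597,  0.01135096,  0.99541103, -0.86501746],
       [ 0.        ,  0.        ,  0.        ,  1.        ]])}
```

View pics/scene0.png

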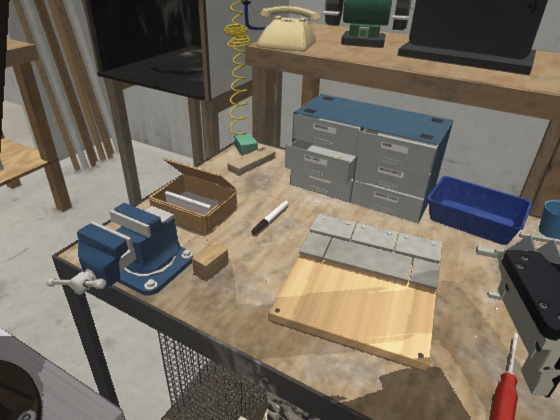

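View pics/top0.png

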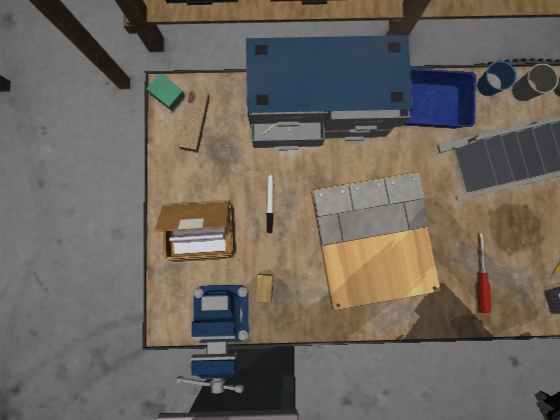

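The scene view shows the carton around (195,200), the pen around (270,217) and the board around (360,290). In the top view they are at (198,232), (270,203) and (377,240). I'll zoom in to pick corners.

```bash
cat > h.py <<'E'
import numpy as np, cv2
from station import *
def proj(f,P):
    P=np.atleast_2d(P); E=f["extrinsics"]; c=P@E[:3,:3].T+E[:3,3]
    F=210/np.tan(np.radians(f["vfov"]/2)); 
    return np.c_[f["cx"]+F*c[:,0]/-c[:,2], f["cy"]+F*-c[:,1]/-c[:,2]]
def ray(f,u,v,z):
    E=f["extrinsics"];F=210/np.tan(np.radians(f["vfov"]/2))
    d=E[:3,:3].T@np.array([(u-f["cx"])/F,-(v-f["cy"])/F,-1]); o=-E[:3,:3].T@E[:3,3]
    return o+d*(z-o[2])/d[2]
def crop(f,name,x0,y0,w,h,k):
    im=cv2.resize(f["pixels"][y0:y0+h,x0:x0+w,::-1],None,fx=k,fy=k,interpolation=cv2.INTER_CUBIC)
    for x in range((x0+9)//10*10,x0+w,10):
        cv2.line(im,((x-x0)*k,0),((x-x0)*k,6 if x%50 else 14),(0,0,255),1)
        if x%20==0: cv2.putText(im,str(x),((x-x0)*k-10,24),0,.35,(0,0,255),1)
    for y in range((y0+9)//10*10,y0+h,10):
        cv2.line(im,(0,(y-y0)*k),(6,(y-y0)*k),(0,0,255),1)
        if y%20==0: cv2.putText(im,str(y),(8,(y-y0)*k+4),0,.35,(0,0,255),1)
    cv2.imwrite("pics/"+name,im)
E
python3 - <<'E'
from h import *
a=grab_frame("top");b=grab_frame("scene")
crop(a,"t_carton.png",145,190,130,90,6)
crop(a,"t_board.png",300,160,150,160,5) if 0 else crop(a,"t_board.png",300,165,150,150,4)
crop(b,"s_carton.png",140,150,110,90,7)
crop(b,"s_board.png",255,205,200,160,4) if 0 else crop(b,"s_board.png",260,205,190,150,4)
E
```

```text
(no output)
```

View pics/t_carton.png

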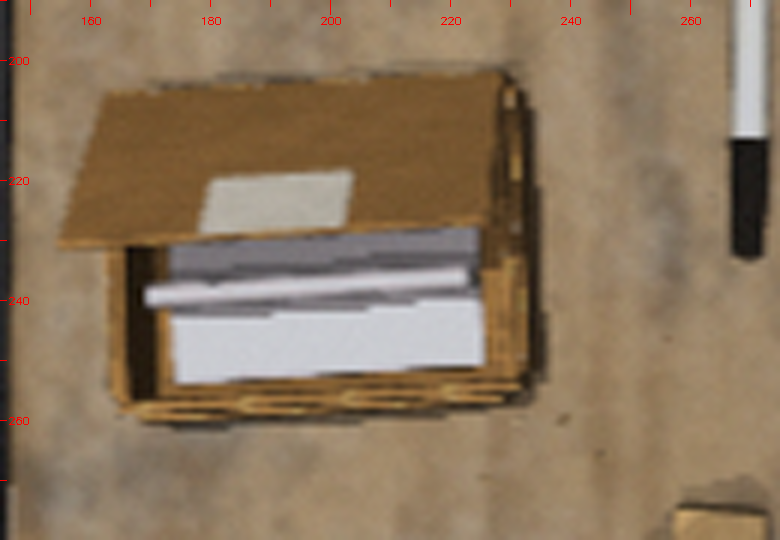

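View pics/t_board.png

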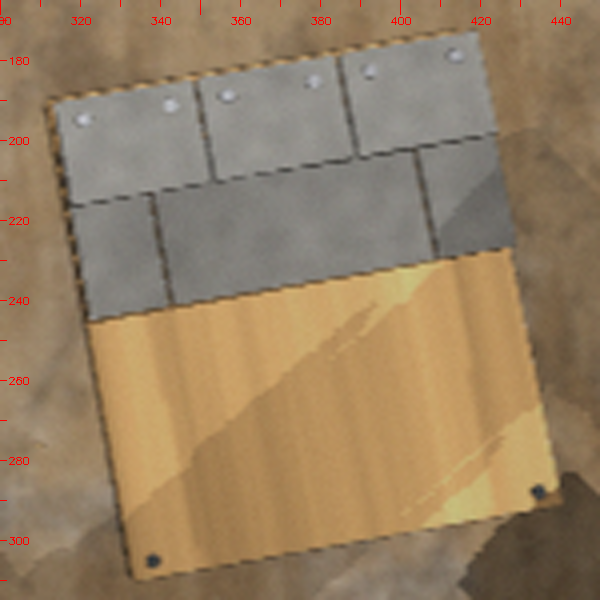

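View pics/s_carton.png

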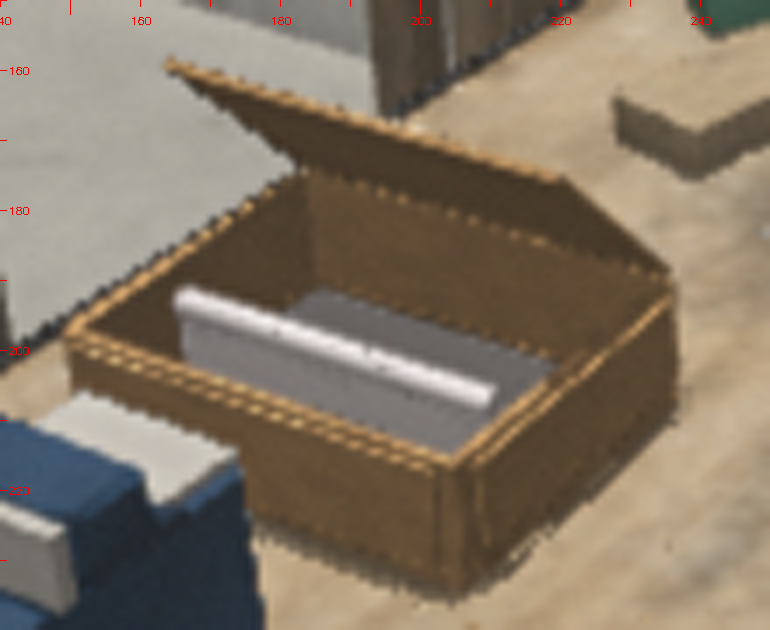

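View pics/s_board.png

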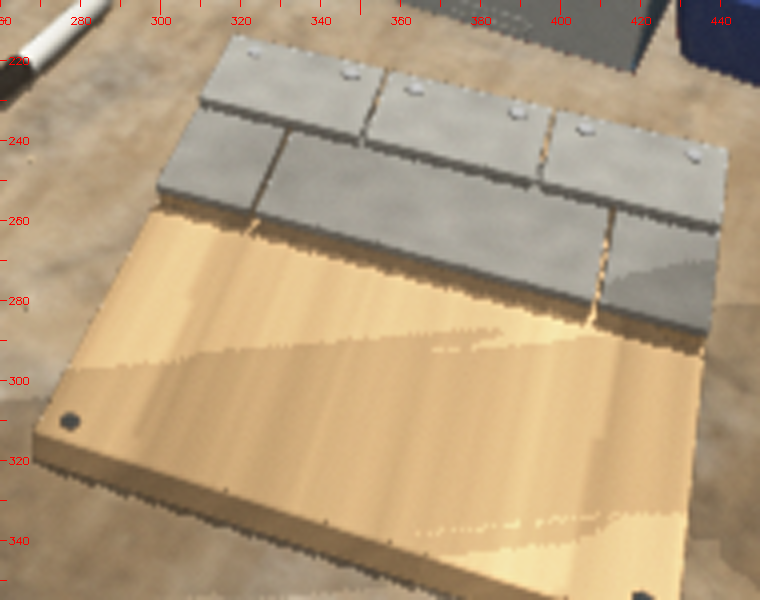

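Picks in full-image pixels. Top view: slate near edge (322.5,245.7) to (428,226.7), and seam (169,239.5) to (223,236). Scene view: carton near-right corner (205,216) and seam (166,191) to (210,206). Next I fit the poses.

```bash
cat > fit.py <<'E'
from h import *
from scipy.optimize import least_squares
T=grab_frame("top");S=grab_frame("scene")
def W(p,P): 
    c,s=np.cos(p[2]),np.sin(p[2]); P=np.asarray(P,float)
    return np.c_[p[0]+c*P[:,0]-s*P[:,1],p[1]+s*P[:,0]+c*P[:,1],P[:,2]]
def fit(obs,p0,extra=None):
    def r(p):
        out=[]
        for f,pt,uv in obs:
            P=pt(p) if callable(pt) else pt
            out.append(proj(f,W(p,[np.array(P)/1000]))[0]-uv)
        return np.array(out).ravel()
    s=least_squares(r,p0,loss='soft_l1',f_scale=1.0)
    print(np.round(s.x,4));print(np.round(r(s.x).reshape(-1,2),1).tolist());return s.x
o=[T.__class__(T)]
board=[(T,(-150,125,18),(333.2,309.5)),(T,(-150,-125,18),(439,290.8)),(T,(0,125,33),(322.5,245.7)),(T,(0,-125,33),(428,226.7)),(T,(130,125,41),(312,190)),(T,(130,-125,41),(419.5,172.7)),
(S,(-150,125,18),(268.2,313.2)),(S,(0,125,33),(299,251.7)),(S,(0,-125,33),(437,287.7)),(S,(130,125,41),(319.2,213.7)),(S,(130,-125,41),(442,242.5))]
if __name__=="__main__":
    print("board");fit(board,[.6,-.3,.17])
    L=86
    fl=lambda y:(lambda p:(58-L*np.cos(p[3]),y,49+L*np.sin(p[3])))
    cart=[(S,(-60,-74,46),(205,215.7)),(S,(-60,-74,0),(205,235.4)),(S,(-60,74,46),(149.7,197.6)),(S,(60,-74,46),(236,190.7)),(S,(60,-74,0),(236.9,209.3)),
     (S,fl(74),(163.6,158.9)),(S,fl(-74),(220.7,175.7)),(T,fl(74),(154.5,230.8)),(T,fl(-74),(224.7,227.7)),(T,(58,-74,49),(229,202)),(T,(58,74,49),(162.5,205.3)),(T,(-60,74,46),(165,257.5))]
    print("carton");fit(cart,[.6,.1,0,.8])
    fla=[(T,(-34,60,8),(174.2,253.8)),(T,(-34,-60,8),(225.8,251.2)),(T,(0,60,41),(169.2,239)),(T,(0,-60,41),(223,235.8)),(S,(0,60,41),(165.7,191.4)),(S,(0,-60,41),(210.3,206))]
    print("flashing");fit(fla,[.6,.1,0])
    for uv in [(270.5,175.5),(270,232)]: print("pen",ray(T,*uv,.008))
    for uv in [(195,287),(248,340),(220,287),(220,340)]: print("vise z0",ray(T,*uv,0.05))
    f=ray(T,247,118,.1); print("cabinet",f)
    print("cam",-T["extrinsics"][:3,:3].T@T["extrinsics"][:3,3])
E
python3 fit.py
```

```text
board
[ 0.5442 -0.347   0.1482]
[[-0.3, 2.2], [1.6, 1.5], [-0.8, 0.4], [1.5, 0.5], [-0.3, -0.5], [-0.3, -1.7], [-0.2, -0.3], [-0.7, -1.0], [2.1, 0.2], [-0.8, -2.5], [2.1, -2.2]]
carton
[0.5681 0.0559 0.018  0.8134]
[[-0.2, 0.5], [1.3, -0.9], [-0.5, -1.4], [1.3, -0.9], [0.8, -2.2], [0.3, -0.6], [-0.6, -0.1], [-0.3, 0.2], [1.4, 0.3], [-0.0, 0.8], [0.2, 0.2], [-1.2, 1.1]]
flashing
[0.5512 0.0583 0.0358]
[[-0.6, 0.5], [-0.2, -0.0], [0.0, 0.4], [-0.1, 0.4], [0.8, -0.5], [0.8, -0.3]]
pen [ 0.69438859 -0.11082879  0.008     ]
pen [ 0.56119314 -0.10678409  0.008     ]
vise z0 [0.44362871 0.05918356 0.05      ]
vise z0 [ 0.3276851  -0.05492976  0.05      ]
vise z0 [0.44225344 0.00453078 0.05      ]
vise z0 [0.32927938 0.00558613 0.05      ]
cabinet [ 0.8046343  -0.06421977  0.1       ]
cam [ 0.53332359 -0.1234628   0.92132106]
```

Residuals grow with distance from the image centre, which suggests lens distortion. I'll refit everything jointly with one radial term per camera.

```bash
cat > fit2.py <<'E'
from fit import *
L=86
fl=lambda y:(lambda p:(58-L*np.cos(p[3]),y,49+L*np.sin(p[3])))
cart=[(S,(-60,-74,46),(205,215.7)),(S,(-60,-74,0),(205,235.4)),(S,(-60,74,46),(149.7,197.6)),(S,(60,-74,46),(236,190.7)),(S,(60,-74,0),(236.9,209.3)),
     (S,fl(74),(163.6,158.9)),(S,fl(-74),(220.7,175.7)),(T,fl(74),(154.5,230.8)),(T,fl(-74),(224.7,227.7)),(T,(58,-74,49),(229,202)),(T,(58,74,49),(162.5,205.3)),(T,(-60,74,46),(165,257.5))]
fla=[(T,(-34,60,8),(174.2,253.8)),(T,(-34,-60,8),(225.8,251.2)),(T,(0,60,41),(169.2,239)),(T,(0,-60,41),(223,235.8)),(S,(0,60,41),(165.7,191.4)),(S,(0,-60,41),(210.3,206))]
def dist(f,uv,k):
    F=210/np.tan(np.radians(f["vfov"]/2)); c=np.array([f["cx"],f["cy"]]); d=(uv-c)/F
    return c+F*d*(1+k*(d@d))
def res(v):
    out=[]
    for obs,p in((board,v[:3]),(cart,v[3:7]),(fla,v[7:10])):
        for f,pt,uv in obs:
            P=pt(p) if callable(pt) else pt
            q=proj(f,W(p,[np.array(P)/1000]))[0]
            out.append(dist(f,q,v[10] if f is T else v[11])-uv)
    return np.array(out).ravel()
s=least_squares(res,[.544,-.347,.148,.568,.056,.018,.81,.551,.058,.02,0,0],loss='soft_l1')
if __name__=="__main__":
    print(np.round(s.x,4)); print(np.round(res(s.x).reshape(-1,2),1).tolist())
E
python3 fit2.py
```

```text
[ 0.5429 -0.3492  0.145   0.5679  0.0572  0.0206  0.8151  0.5507  0.0594
  0.0392 -0.0926 -0.092 ]
[[0.0, 1.7], [-0.8, 0.6], [0.0, 0.7], [0.5, 0.9], [0.8, -0.2], [-0.9, -0.5], [0.4, -0.1], [0.1, -0.4], [0.1, -0.3], [0.0, -1.9], [0.4, -1.9], [-0.5, 0.4], [1.0, -1.2], [-0.1, -1.4], [0.7, -1.0], [0.3, -2.4], [0.5, -0.4], [-1.0, -0.3], [0.3, 0.1], [0.8, 0.3], [-0.6, 0.8], [0.5, 0.4], [-0.6, 0.8], [-0.1, 0.4], [-0.5, -0.1], [0.4, 0.4], [-0.5, 0.4], [0.8, -0.4], [0.4, -0.4]]
```

Both cameras independently give k≈-0.092, so the distortion is real. Next is a helper that turns a world target into tool-frame shifts.

```bash
cat > to.py <<'E'
import sys; from station import *; import numpy as np
from scipy.spatial.transform import Rotation as R
def rel(x,y,z,yaw):
    s=get_state(); R0=R.from_euler('xyz',s["ee_rot"])
    # yaw = extra rotation about world z of pose with tool z = -x world
    Rt=R.from_euler('z',yaw)*R.from_matrix(np.array([[0,0,-1.],[0,-1,0],[-1,0,0]]))
    d=R0.inv().apply(np.array([x,y,z])-s["eef_pos"]); w=(R0.inv()*Rt).as_rotvec()
    print("t",round(s["t"],2),"shift",np.round(d,4),"rot",np.round(w,4),"pos",np.round(s["eef_pos"],4),"F",np.round(s["force"],2),"M",np.round(s["moment"],2),"w",round(s["width"],4))
    wz=R0.apply([0,0,1]); print("yaw",np.round(np.arctan2(-wz[1],-wz[0]),4),"toolx",np.round(R0.apply([1,0,0]),4))
if __name__=="__main__": rel(*map(float,sys.argv[1:5]))
E
python3 to.py .50 .085 .22 .02
```

```text
t 0.4 shift [ 0.0066 -0.4901  0.5443] rot [-1.162e+00  2.000e-04  2.000e-04] pos [ 0.2806 -0.6138  0.2264] F [ 0.1  -0.22 -0.4 ] M [-0.01  0.05  0.04] w 0.0873
yaw -1.142 toolx [-1.e-04  2.e-04 -1.e+00]
```

```bash
python3 -m crank '[[0.007,-0.49,0.544,-1.162,0,0,0],[0.007,-0.49,0.544,-1.162,0,0,0],[0.007,-0.49,0.544,-1.162,0,0,0],[0.007,-0.49,0.544,-1.162,0,0,0],[0.007,-0.49,0.544,-1.162,0,0,0],[0.007,-0.49,0.544,-1.162,0,0,0],[0.007,-0.49,0.544,-1.162,0,0,0],[0.007,-0.49,0.544,-1.162,0,0,0],[0.007,-0.49,0.544,-1.162,0,0,0],[0.007,-0.49,0.544,-1.162,0,0,0]]' 20; python3 to.py .53 .085 .085 .02; python3 - <<'E'
from h import *
crop(grab_frame("scene"),"s1.png",0,50,300,250,2)
E
```

```text
t: 1.65
eef_pos: [0.4683, -0.0155, 0.2212]
ee_rot: [-2.871, 1.569, 0.291]
force: [1.4, 0.4, -0.3]
width: 0.0007
t 1.65 shift [ 0.1363 -0.0991 -0.0636] rot [ 0.0005 -0.0014  0.0004] pos [ 0.4683 -0.0155  0.2212] F [ 1.42  0.35 -0.33] M [-0.06 -0.1   0.01] w 0.0007
yaw 0.0205 toolx [ 1.4e-03  4.0e-04 -1.0e+00]
```

View pics/s1.png

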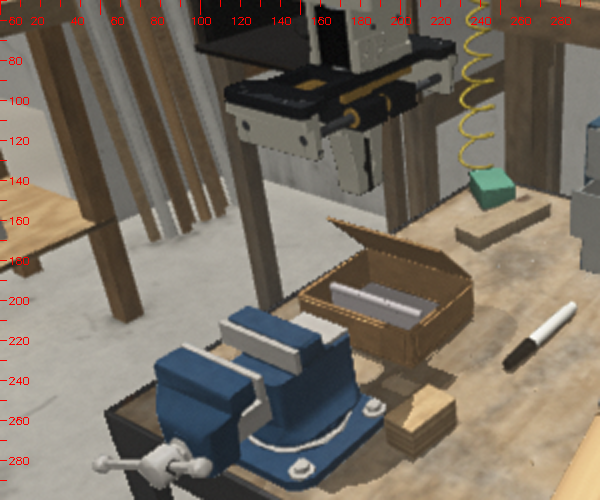

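The picture shows the fingers closed above the vise and the flap still ajar. The vise sits below the gripper's path. I move over the carton's near side and then down.

```bash
python3 -m crank '[[0,-0.05,-0.032,0,0,0,0],[0,-0.1,-0.064,0,0,0,0],[0,-0.1,-0.064,0,0,0,0],[0.05,-0.1,-0.064,0,0,0,0],[0.1,-0.1,-0.064,0,0,0,0],[0.136,-0.1,-0.064,0,0,0,0],[0.136,-0.1,-0.064,0,0,0,0]]'; python3 to.py .68 .085 .085 .02; python3 - <<'E'
from h import *
crop(grab_frame("scene"),"s2.png",50,50,250,200,3)
E
```

```text
t: 2.58
eef_pos: [0.5279, 0.0822, 0.0825]
ee_rot: [0.444, 1.565, -2.679]
force: [1.0, -0.1, -0.6]
width: 0.0005
t 2.58 shift [-0.0033  0.0002 -0.1521] rot [-0.0007  0.005  -0.0024] pos [0.5279 0.0822 0.0825] F [ 1.03 -0.06 -0.59] M [0.   0.12 0.02] w 0.0005
yaw 0.0193 toolx [-0.005  -0.0025 -1.    ]
```

View pics/s2.png

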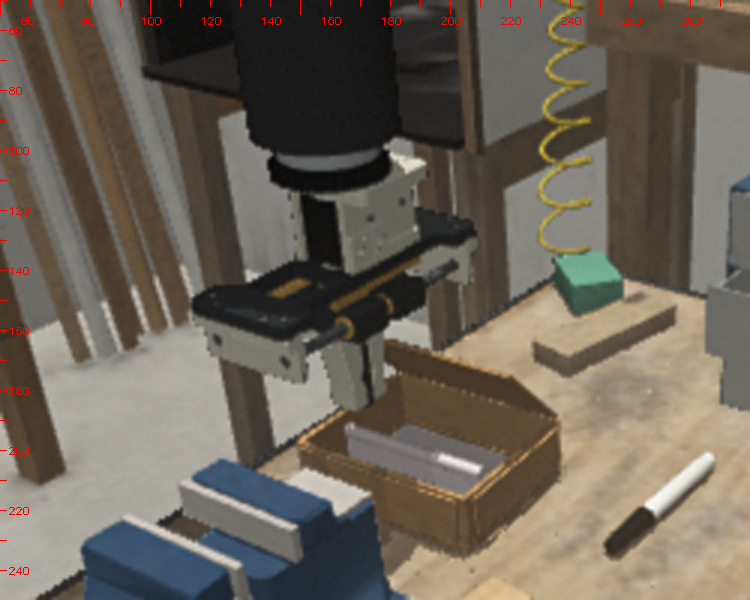

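The fingertips are at (175,185), on the near side of the flap. I push towards +x.

```bash
python3 -m crank '[[-0.004,0,-0.02,0,0,0,0],[-0.004,0,-0.04,0,0,0,0],[-0.004,0,-0.06,0,0,0,0],[-0.004,0,-0.08,0,0,0,0],[-0.004,0,-0.1,0,0,0,0],[-0.003,0,-0.12,0,0,0,0],[0,0,-0.14,0,0,0,0],[0,0,-0.16,0,0,0,0],[0,0,-0.16,0,0,0,0]]'; python3 to.py .6 .085 .18 .02; python3 - <<'E'
from h import *
crop(grab_frame("scene"),"s3.png",50,50,250,200,3)
E
```

```text
t: 3.75
eef_pos: [0.6919, 0.0868, 0.0869]
ee_rot: [-2.929, 1.567, 0.232]
force: [-0.8, -0.6, -0.6]
width: 0.0005
t 3.75 shift [-0.0934 -0.0001  0.0916] rot [-0.0003 -0.0034  0.0007] pos [0.6919 0.0868 0.0869] F [-0.76 -0.59 -0.64] M [ 0.04  0.15 -0.07] w 0.0005
yaw 0.0197 toolx [ 3.4e-03  8.0e-04 -1.0e+00]
```

View pics/s3.png

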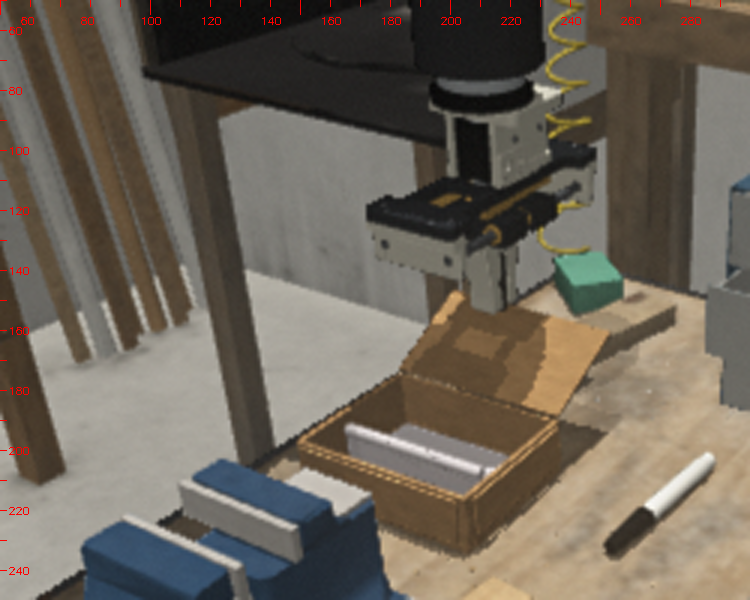

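The flap is laid back with its free edge at about (203,147) to (252,160) in the scene view. I check the angle numerically.

```bash
python3 - <<'E'
from fit2 import *
for th in(2.2,2.3,2.4,2.5,2.6,2.7,2.8):
    print(th,[np.round(dist(S,proj(S,W(s.x[3:7],[np.array(fl(y)([0,0,0,th]))/1000]))[0],-.092),1) for y in(74,-74)])
E
```

```text
2.2 [array([194.7, 137.8]), array([247.9, 152. ])]
2.3 [array([196.6, 138.9]), array([249.5, 153. ])]
2.4 [array([198.3, 140.3]), array([250.9, 154.4])]
2.5 [array([199.9, 142. ]), array([252.2, 156.1])]
2.6 [array([201.3, 144. ]), array([253.3, 158.1])]
2.7 [array([202.5, 146.2]), array([254.2, 160.4])]
2.8 [array([203.5, 148.6]), array([254.9, 162.9])]
```

The flap is at about 2.7 rad. I go up and over the seam with a part opening of about 22 mm.

```bash
python3 -m crank '[[-0.05,0,0.02,0,0,0,0],[-0.09,0,0.05,0,0,0,0.1],[-0.09,0.015,0.1,0,0,0,0.25],[-0.09,0.027,0.141,0.01,0,0,0.25],[-0.09,0.027,0.141,0.01,0,0,0.25],[-0.09,0.027,0.141,0.01,0,0,0.25]]'; python3 to.py .5507 .0594 .1 .03; python3 - <<'E'
from h import *
crop(grab_frame("scene"),"s4.png",100,60,180,190,3)
crop(grab_frame("top"),"t4.png",130,150,160,130,4)
E
```

```text
t: 4.65
eef_pos: [0.5496, 0.0572, 0.1757]
ee_rot: [-2.801, 1.569, 0.351]
force: [1.0, 0.6, -0.3]
width: 0.0216
t 4.65 shift [ 0.0757 -0.0022 -0.001 ] rot [-0.0195 -0.0019  0.0007] pos [0.5496 0.0572 0.1757] F [ 0.98  0.61 -0.26] M [-0.04  0.07 -0.  ] w 0.0216
yaw 0.0105 toolx [ 1.9e-03  7.0e-04 -1.0e+00]
```

View pics/s4.png

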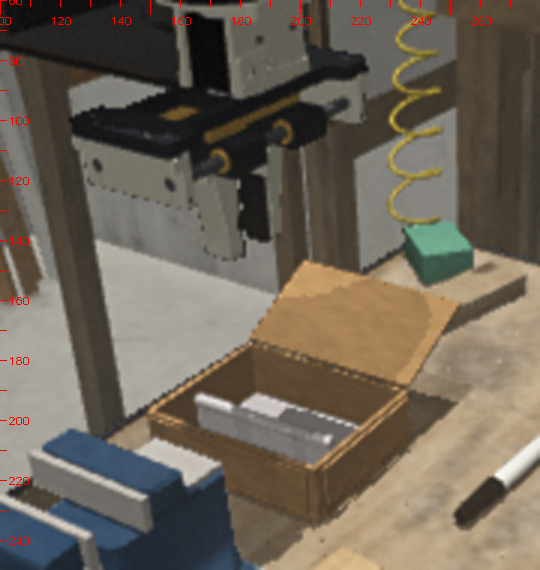

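View pics/t4.png

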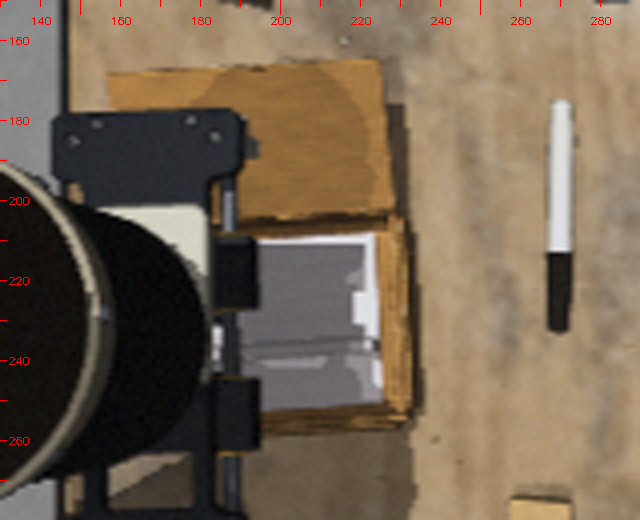

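The flap stays open with the seam exposed at scene (167,193) to (210,206). I descend astride the seam.

```bash
python3 -m crank '[[0.04,-0.002,-0.001,-0.018,0,0,0.25],[0.08,-0.002,-0.001,-0.018,0,0,0.25],[0.11,-0.002,-0.001,-0.018,0,0,0.25],[0.118,-0.002,-0.001,-0.018,0,0,0.25],[0.118,-0.002,-0.001,-0.018,0,0,0.25]]'; python3 to.py .5507 .0594 .016 .03; python3 - <<'E'
from h import *
crop(grab_frame("scene"),"s5.png",130,110,130,120,5)
E
```

```text
t: 5.38
eef_pos: [0.5509, 0.0591, 0.0564]
ee_rot: [0.681, 1.57, -2.433]
force: [0.1, 0.5, 1.2]
width: 0.0219
t 5.38 shift [ 0.0404 -0.0003  0.0001] rot [-0.0018  0.0008 -0.0006] pos [0.5509 0.0591 0.0564] F [0.05 0.52 1.2 ] M [-0.01  0.04  0.  ] w 0.0219
yaw 0.0282 toolx [-8.e-04 -6.e-04 -1.e+00]
```

View pics/s5.png

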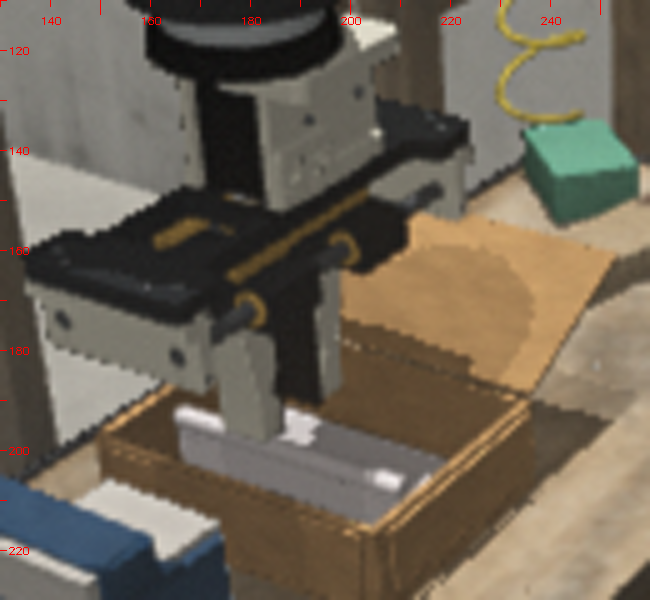

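The fingers straddle the seam near its middle, at about (185,195). I go down and grip.

```bash
python3 -m crank '[[0.02,0,0,-0.002,0,0,0.25],[0.035,0,0,-0.002,0,0,0.25],[0.04,0,0,-0.002,0,0,0.25],[0.04,0,0,-0.002,0,0,0.25],[0.04,0,0,-0.002,0,0,0],[0.04,0,0,-0.002,0,0,0],[0.04,0,0,-0.002,0,0,0],[0.04,0,0,-0.002,0,0,0]]' 35; python3 to.py .5507 .0594 .016 .03
```

```text
t: 6.42
eef_pos: [0.5509, 0.0592, 0.0171]
ee_rot: [-2.869, 1.57, 0.302]
force: [-0.8, 0.8, 4.0]
width: 0.0078
t 6.42 shift [ 0.0011 -0.0002  0.0002] rot [ 0.0002 -0.0009  0.0003] pos [0.5509 0.0592 0.0171] F [-0.76  0.8   4.01] M [0.16 0.39 0.03] w 0.0078
yaw 0.0302 toolx [ 9.e-04  3.e-04 -1.e+00]
```

Width is 7.8 mm, so the seam is held. Lift.

```bash
python3 -m crank '[[-0.01,0,0,0,0,0,0],[-0.03,0,0,0,0,0,0],[-0.06,0,0,0,0,0,0],[-0.09,0,0,0,0,0,0],[-0.12,0,0,0,0,0,0],[-0.15,0,0,0,0,0,0],[-0.15,0,0,0,0,0,0],[-0.15,0,0,0,0,0,0],[-0.15,0,0,0,0,0,0]]'; python3 to.py .5 -.3 .16 .145; python3 - <<'E'
from h import *
crop(grab_frame("scene"),"s6.png",100,60,180,190,3)
crop(grab_frame("top"),"t6.png",130,150,160,130,4)
E
```

```text
t: 7.55
eef_pos: [0.5497, 0.0587, 0.1655]
ee_rot: [0.276, 1.569, -2.836]
force: [-0.1, 0.7, -1.3]
width: 0.0079
t 7.55 shift [0.0058 0.3571 0.0603] rot [-0.1152  0.0021 -0.0005] pos [0.5497 0.0587 0.1655] F [-0.14  0.72 -1.28] M [ 0.01  0.12 -0.02] w 0.0079
yaw 0.0298 toolx [-2.e-03 -6.e-04 -1.e+00]
```

View pics/s6.png

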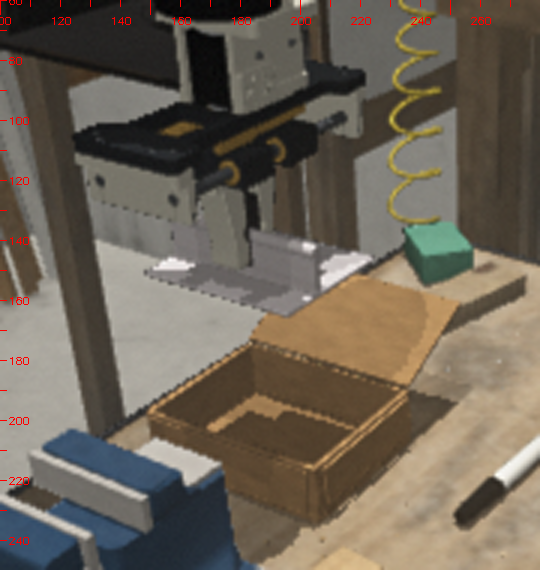

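View pics/t6.png

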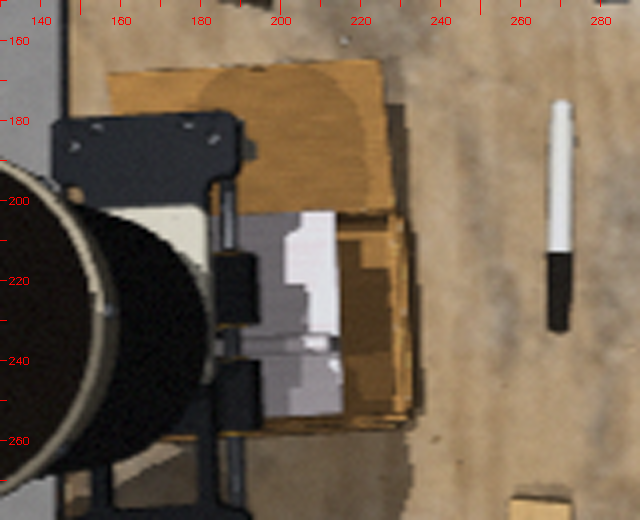

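The flashing is held level, its right corners at top view (214,203) and (216,253). I carry it above the board, short of the slates.

```bash
python3 to.py .4588 -.3615 .12 .145
```

```text
t 7.65 shift [0.0461 0.4174 0.1036] rot [-0.1151  0.0017 -0.0005] pos [0.55   0.0588 0.1657] F [-0.34 -0.53 -0.76] M [-0.03  0.14 -0.06] w 0.0077
yaw 0.0299 toolx [-1.6e-03 -7.0e-04 -1.0e+00]
```

```bash
python3 -m crank '[[0,0.03,0.008,-0.01,0,0,0],[0,0.08,0.02,-0.025,0,0,0],[0,0.13,0.032,-0.04,0,0,0],[0,0.18,0.045,-0.05,0,0,0],[0,0.23,0.057,-0.065,0,0,0],[0.01,0.28,0.07,-0.08,0,0,0],[0.02,0.33,0.082,-0.09,0,0,0],[0.035,0.38,0.094,-0.105,0,0,0],[0.045,0.417,0.104,-0.115,0,0,0],[0.045,0.417,0.104,-0.115,0,0,0]]'; python3 -m crank '[[0,0,0,0,0,0,0],[0,0,0,0,0,0,0]]'; python3 to.py .4588 -.3615 .12 .145;  python3 - <<'E'
from h import *
crop(grab_frame("scene"),"s7.png",230,150,230,190,3)
crop(grab_frame("top"),"t7.png",290,160,170,150,4)
E
```

```text
t: 8.9
eef_pos: [0.4572, -0.3628, 0.1196]
ee_rot: [-0.468, 1.567, 2.815]
force: [0.1, -0.2, -2.2]
width: 0.0075
t: 9.15
eef_pos: [0.4594, -0.3602, 0.1218]
ee_rot: [2.725, 1.571, -0.271]
force: [-0.6, 0.0, -2.0]
width: 0.0077
t 9.15 shift [0.0018 0.0012 0.0008] rot [ 0.001  -0.0002 -0.0001] pos [ 0.4594 -0.3602  0.1218] F [-0.56  0.04 -1.98] M [0.02 0.16 0.02] w 0.0077
yaw 0.146 toolx [ 2.e-04 -1.e-04 -1.e+00]
```

View pics/s7.png

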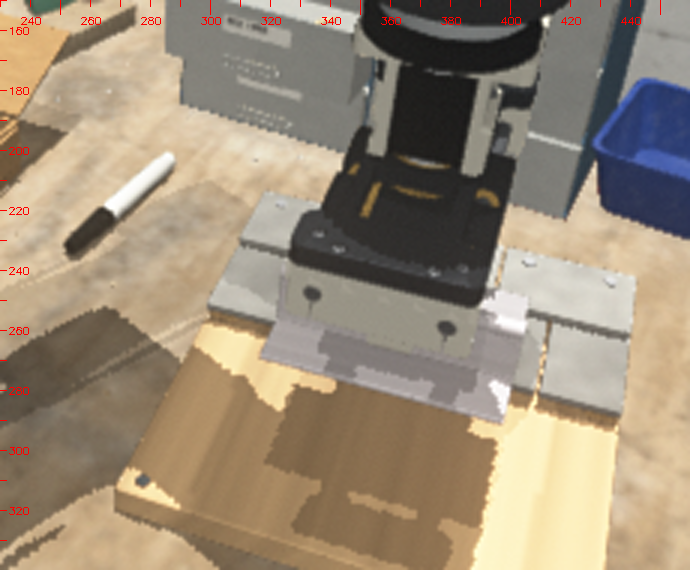

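View pics/t7.png

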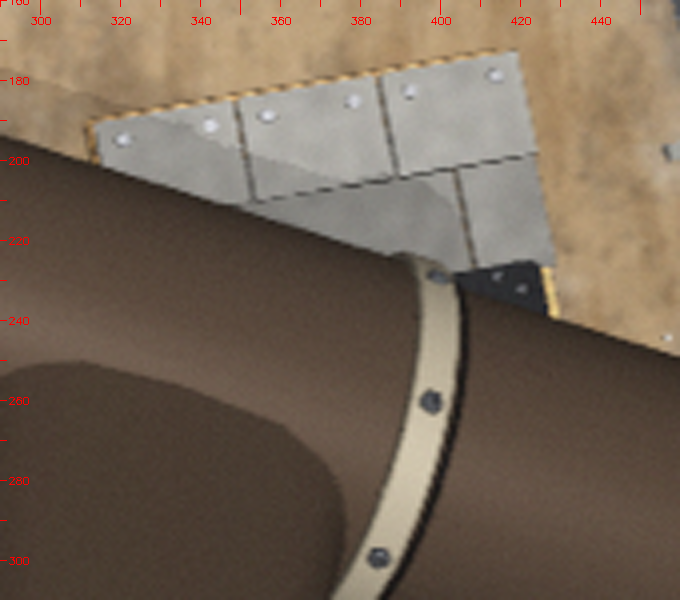

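The scene view shows the sheet's near edge from about (317,269) to (397,291) and the seam's right end at about (405,250). I fit the flashing's pose in the hand from this.

```bash
python3 - <<'E'
from h import *
f=grab_frame("scene"); crop(f,"s8a.png",310,240,110,60,7)
E
cat > pf.py <<'E'
import sys
from fit2 import *
x,y,z,yaw=map(float,sys.argv[1:5])
for n,P in dict(nLb=(-34,60,0),nRb=(-34,-60,0),nLt=(-34,60,4),nRt=(-34,-60,4),fRt=(66,-60,4),fRb=(66,-60,0),fLt=(66,60,4),sLt=(0,60,37),sRt=(0,-60,37)).items():
    Q=np.array(P)/1000+[0,0,z]; print(n,np.round(dist(S,proj(S,W([x,y,yaw],[Q]))[0],-.092),1))
E
python3 pf.py .4594 -.3602 .1088 .146
```

```text
nLb [317.  269.1]
nRb [397.4 290.8]
nLt [317.2 267.1]
nRt [397.9 288.8]
fRt [406.4 247.9]
fRb [405.9 249.8]
fLt [334.2 230.4]
sLt [325.4 236.8]
sRt [405.5 256.7]
```

View pics/s8a.png

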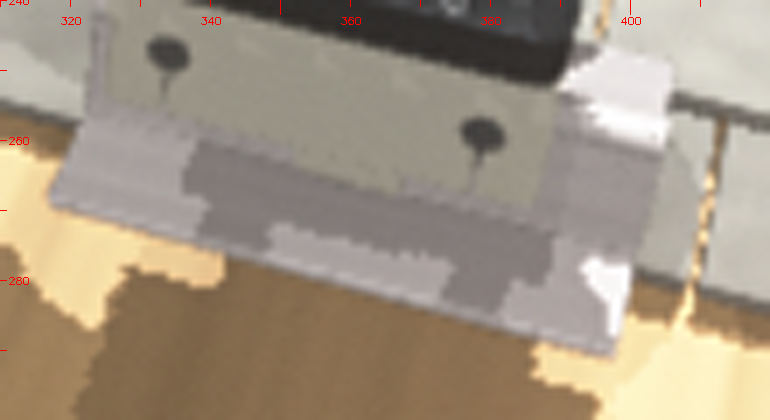

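The predicted corners match the picture within about 0.5 px, so the flashing sits square in the hand with its underside 13 mm below the TCP. Lower in front of the slates.

```bash
python3 -m crank '[[0.03,0.001,0.001,0,0,0,0],[0.055,0.001,0.001,0,0,0,0],[0.075,0.001,0.001,0,0,0,0],[0.083,0.001,0.001,0,0,0,0],[0.085,0.001,0.001,0,0,0,0],[0.085,0.001,0.001,0,0,0,0]]'; python3 to.py .4588 -.3615 .032 .145;  python3 - <<'E'
from h import *
crop(grab_frame("scene"),"s9.png",260,210,190,130,4)
E
python3 pf.py .4588 -.3615 .022 .145
```

```text
t: 10.15
eef_pos: [0.4587, -0.3622, 0.0373]
ee_rot: [2.527, 1.57, -0.469]
force: [0.3, -0.0, -1.6]
width: 0.0078
t 10.15 shift [ 0.0053 -0.0007 -0.0002] rot [ 0.0002 -0.0008 -0.0006] pos [ 0.4587 -0.3622  0.0373] F [ 0.28 -0.04 -1.64] M [-0.03  0.15 -0.02] w 0.0078
yaw 0.1452 toolx [ 9.e-04 -5.e-04 -1.e+00]
nLb [313.1 309.8]
nRb [387.2 331.7]
nLt [313.3 308. ]
nRt [387.6 330. ]
fRt [397.  287.6]
fRb [396.5 289.3]
fLt [329.8 269.6]
sLt [321.1 279.6]
sRt [395. 300.]
```

View pics/s9.png

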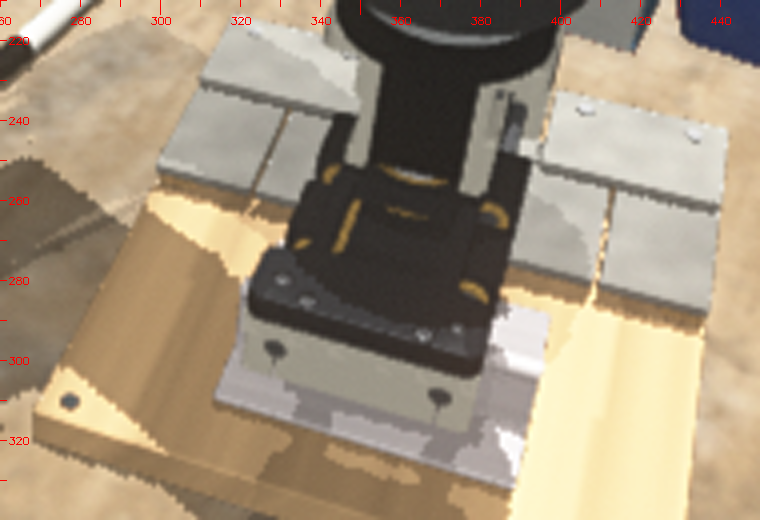

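The flashing is just above the board in front of the slates, with its right far corner at about (397,287). I ease it down to light contact.

```bash
python3 -m crank '[[0.002,0,0,0,0,0,0],[0.004,0,0,0,0,0,0],[0.005,0,0,0,0,0,0],[0.005,0,0,0,0,0,0],[0.005,0,0,0,0,0,0]]'; python3 to.py .5053 -.3547 .032 .145
```

```text
t: 10.92
eef_pos: [0.4582, -0.3621, 0.0316]
ee_rot: [-0.077, 1.571, -3.074]
force: [0.3, 0.6, -1.3]
width: 0.0078
t 10.93 shift [-0.0004 -0.0005 -0.0477] rot [-0.  0.  0.] pos [ 0.4582 -0.3621  0.0316] F [ 0.26  0.63 -1.34] M [0.02 0.14 0.05] w 0.0078
yaw 0.145 toolx [-0. -0. -1.]
```

```bash
python3 -m crank '[[0,0,-0.006,0,0,0,0],[0,0,-0.013,0,0,0,0],[0,0,-0.02,0,0,0,0],[0,0,-0.027,0,0,0,0],[0,0,-0.034,0,0,0,0],[0,0,-0.034,0,0,0,0]]'; python3 to.py .5053 -.3547 .031 .145;  python3 - <<'E'
from h import *
crop(grab_frame("scene"),"s10.png",260,210,190,130,4)
E
```

```text
t: 11.68
eef_pos: [0.4924, -0.357, 0.0315]
ee_rot: [2.316, 1.571, -0.68]
force: [-0.3, -0.0, -1.6]
width: 0.0079
t 11.68 shift [ 0.0005 -0.0005 -0.0131] rot [ 0.0005 -0.0001 -0.0001] pos [ 0.4924 -0.357   0.0315] F [-0.31 -0.01 -1.58] M [0.03 0.14 0.02] w 0.0079
yaw 0.1455 toolx [ 1.e-04 -1.e-04 -1.e+00]
```

View pics/s10.png

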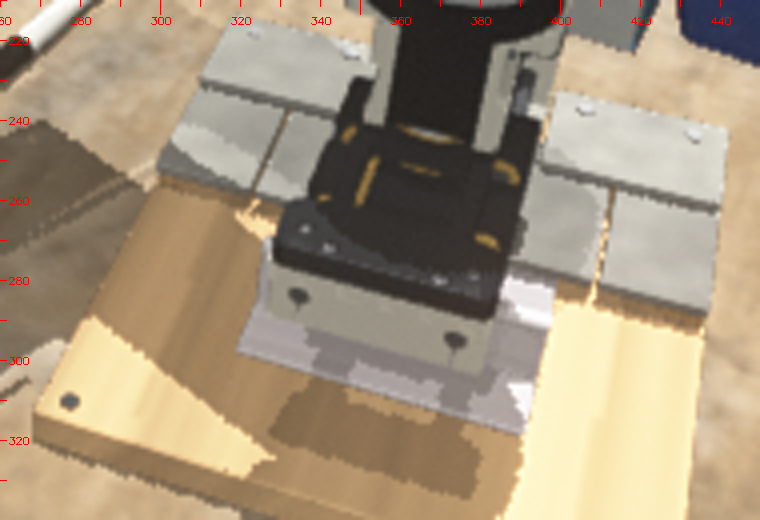

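The edge is going in at about (398,279). The slate is still down and the forces are near zero. I continue, then press.

```bash
python3 -m crank '[[0,0,-0.005,0,0,0,0],[0,0,-0.01,0,0,0,0],[0,0,-0.015,0,0,0,0],[0,0,-0.015,0,0,0,0],[0.001,0,-0.015,0,0,0,0],[0.002,0,-0.015,0,0,0,0],[0.002,0,-0.015,0,0,0,0]]'; python3 to.py .5053 -.3547 .031 .145
```

```text
t: 12.6
eef_pos: [0.5068, -0.3549, 0.0311]
ee_rot: [2.504, 1.57, -0.493]
force: [-2.8, 4.9, 10.3]
width: 0.0078
t 12.6 shift [ 0.0001 -0.0005  0.0015] rot [ 0.0004 -0.0008 -0.0006] pos [ 0.5068 -0.3549  0.0311] F [-2.83  4.85 10.28] M [ 1.61  1.22 -0.02] w 0.0078
yaw 0.1454 toolx [ 8.e-04 -5.e-04 -1.e+00]
```

Contact is at about 10 N. I look before pressing harder.

```bash
python3 - <<'E'
from h import *
crop(grab_frame("scene"),"s11.png",290,210,150,120,5)
E
python3 pf.py .5068 -.3549 .018 .1454
```

```text
nLb [321.5 291.9]
nRb [391.8 311.8]
nLt [321.8 290.2]
nRt [392.2 310.1]
fRt [400.5 271.8]
fRb [400.1 273.5]
fLt [336.6 255.3]
sLt [329.  263.4]
sRt [399.1 281.9]
```

View pics/s11.png

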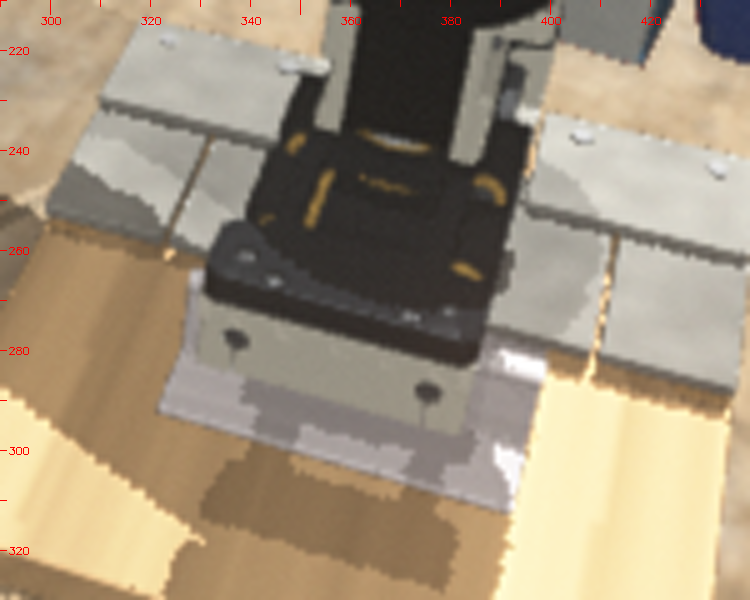

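The near edge is at (322,292) to (392,312), as predicted. In the board frame the edge is about 29 mm in, y is about -0.4 mm, and the slate is undisturbed. I press firmly with a stronger grip.

```bash
python3 -m crank '[[0,0,0,0,0,0,0],[0.0005,0,0,0,0,0,0],[0.001,0,0,0,0,0,0],[0.001,0,0,0,0,0,0],[0.001,0,0,0,0,0,0],[0.001,0,0,0,0,0,0]]' 50; python3 to.py .5053 -.3547 .031 .145
```

```text
t: 13.5
eef_pos: [0.5068, -0.355, 0.0311]
ee_rot: [2.413, 1.569, -0.583]
force: [-5.8, 6.8, 18.6]
width: 0.0078
t 13.5 shift [ 0.0001 -0.0005  0.0015] rot [ 0.0007 -0.001  -0.0009] pos [ 0.5068 -0.355   0.0311] F [-5.77  6.81 18.57] M [ 2.53  2.01 -0.06] w 0.0078
yaw 0.1457 toolx [ 1.2e-03 -8.0e-04 -1.0e+00]
```

```bash
python3 -m crank '[[0,0,0,0,0,0,0],[0,0,0,0,0,0,0],[0,0,0,0,0,0,0],[0,0,0,0,0,0,0]]'; python3 to.py .5053 -.3547 .031 .145; python3 - <<'E'
from h import *
f=grab_frame("scene"); cv2.imwrite("pics/s12.png",f["pixels"][:,:,::-1])
E
```

```text
t: 14.0
eef_pos: [0.5068, -0.355, 0.0311]
ee_rot: [2.416, 1.569, -0.58]
force: [-5.2, 6.4, 19.4]
width: 0.0077
t 14.0 shift [ 0.0001 -0.0005  0.0015] rot [ 0.0007 -0.001  -0.0009] pos [ 0.5068 -0.355   0.0311] F [-5.19  6.38 19.41] M [ 2.51  1.99 -0.04] w 0.0077
yaw 0.1457 toolx [ 1.1e-03 -7.0e-04 -1.0e+00]
```

View pics/s12.png

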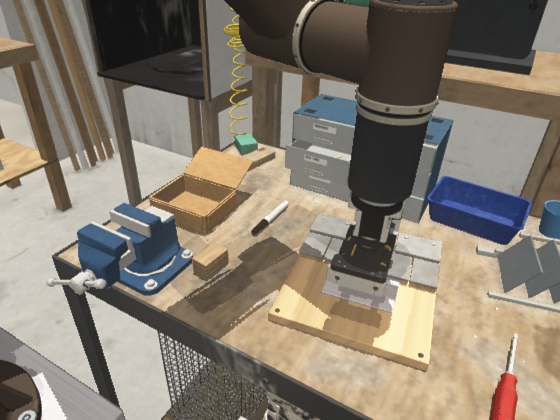

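The flap is open at (220,168), the pen is unmoved at (270,217), and the flashing is pressed under the slate at (365,290). Readings are steady, so I hand in.

```bash
python3 -c "
from station import *
print(job_done())"
```

```text
the job is handed in; nothing more can be done
None
```

I swung the flap open, lifted the flashing out by its seam, slid its long edge under the middle slate and handed in at t ≈ 14 s, still holding it pressed down. The hand-in gives no verdict.

- **Flap:** about 2.7 rad when checked right after opening. It still looked wide open in the last picture.
- **Tuck:** the long edge is about 29 mm in under the slate, about 0.5 mm off centre and square within about 0.001 rad. These come from the arm's pose and the fitted board pose, so expect 2–3 mm of error. The sheet's visible near edge matched its predicted position to about half a pixel.
- **Press:** about 19 N downward, steady over the last readings, with the tool tilted about 0.001 rad. Some sideways force remains, about 8 N.
- **Slate:** it looked undisturbed in the pictures, though the gripper hides most of it. The force stayed near zero in the check partway through the slide.
- **Pen:** in the same place in the last picture as at the start.

One disagreement came up. My first pose fits were off by up to 2.5 px because of lens distortion, which I corrected (k ≈ -0.09 in both cameras). A few far corners of the carton and board still miss by about 2 px.

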